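# Complete the steriliser test carrier and hold its rack home

## Task

Make up the steriliser's test carrier: put the two fresh purple spare vials into the two empty pockets of the blue rack, each let go and fully down, leaving the vials already in it and the used yellow one where they are and the things around undisturbed. Then slide the rack along its tray, under the keeper lip, against the red silicone strip and press it there steadily with about 10 N (never more than 20 N). Finish while still holding it pressed, hand on the rack, so that a colleague can tighten the two thumbscrews.

Things in the scene. Friction and masses are not known exactly. Their poses are not given: they have to be found in the camera images.
- carrier: Stainless perforated tray, 250 x 215 mm, fixed. Origin: centre of its underside, on the worktop; +x points along the slide to the end stop, away from the robot (yaw within 0.3 rad of world x), z up. Floor 3 mm thick. Two guide rails along x, inner faces at y = +-92 mm, tops 23 mm above the worktop; black thumbscrews outside them near the stop, reaching y = +-120 mm.
- keeper_edge (a point): Middle of the front edge of the steel keeper lip over the rack's final place (carrier x = +54 mm), at its underside, 62 mm above the worktop; the lip is 200 mm wide, 65 mm high on top and runs back to the upright end plate at x = +120 mm. Seated vials (tops 56 mm above the worktop) pass under it; pockets below it cannot be reached.
- buffer: Red silicone strip, 166 mm long (y), 14 mm high, before the end stop. Its origin is the carrier's origin while free and shifts along carrier +x as far as it is squeezed; free front face at carrier x = +85 mm, mid height 17 mm above the worktop. A spring of 1.2 N per mm: 10 N squeezes it 8.3 mm; it bottoms out at 14 mm.
- rack: Blue acetal vial rack, loose, 46 (x) x 180 (y) x 26 mm high, 0.2 to 0.31 kg empty; stands on the tray between the rails (2 mm play each side) and slides easily (friction 0.15) along carrier x. Origin: centre of its underside, axes as the carrier's. It meets the free strip at carrier x = +62 mm, starting 72 to 102 mm short. Five round pockets along y; three hold a purple vial at the start.
- rack_handle (a point): Middle of the rack's bow handle: a flat bar along y, 9 mm thick (x), 76 mm long, 16 mm high, at rack x = -70 mm, centred 24 mm above the rack's underside. Between bar and block is an opening 42 mm (x) by 58 mm (y), free for a finger down to the tray.
- used_vial: Used indicator vial, yellow with a green cap, standing on the worktop; leave it there. 17 mm wide, 47 mm tall, 30 g; the cap is its top 11 mm. Origin: centre of its underside, z up.
- pocket_1 (a point): Centre of the floor of pocket 1 of the rack (rack y = -68 mm), 6 mm above the rack's underside; 20 mm wide, 20 mm deep, 34 mm from the next. An upright seated vial has its origin here and stands 27 mm out of the rack.
- pocket_2 (a point): Centre of the floor of pocket 2 of the rack (rack y = -34 mm), 6 mm above the rack's underside; 20 mm wide, 20 mm deep, 34 mm from the next. An upright seated vial has its origin here and stands 27 mm out of the rack.
- pocket_3 (a point): Centre of the floor of pocket 3 of the rack (rack y = +0 mm), 6 mm above the rack's underside; 20 mm wide, 20 mm deep, 34 mm from the next. An upright seated vial has its origin here and stands 27 mm out of the rack.
- pocket_4 (a point): Centre of the floor of pocket 4 of the rack (rack y = +34 mm), 6 mm above the rack's underside; 20 mm wide, 20 mm deep, 34 mm from the next. An upright seated vial has its origin here and stands 27 mm out of the rack.
- pocket_5 (a point): Centre of the floor of pocket 5 of the rack (rack y = +68 mm), 6 mm above the rack's underside; 20 mm wide, 20 mm deep, 34 mm from the next. An upright seated vial has its origin here and stands 27 mm out of the rack.
- loaded_a: Purple vial with a blue cap, already in one of the rack's pockets (which one varies). 17 mm wide, 47 mm tall, 30 g; the cap is its top 11 mm. Origin: centre of its underside, z up.
- loaded_b: Purple vial with a blue cap, already in one of the rack's pockets (which one varies). 17 mm wide, 47 mm tall, 30 g; the cap is its top 11 mm. Origin: centre of its underside, z up.
- loaded_c: Purple vial with a blue cap, already in one of the rack's pockets (which one varies). 17 mm wide, 47 mm tall, 30 g; the cap is its top 11 mm. Origin: centre of its underside, z up.
- spare_a: Fresh spare: purple vial with a blue cap, standing on the worktop left or right of the tray. 17 mm wide, 47 mm tall, 30 g; the cap is its top 11 mm. Origin: centre of its underside, z up.
- spare_b: Fresh spare: purple vial with a blue cap, standing on the worktop left or right of the tray. 17 mm wide, 47 mm tall, 30 g; the cap is its top 11 mm. Origin: centre of its underside, z up.
- timer: Bystander: white kitchen-style timer, 68 x 62 x 22 mm; origin at the centre of its underside.
- steri_tape: Bystander: beige tape roll lying flat, 91 mm wide, 24 mm high; origin at the centre of its underside.
- gallipot: Bystander: steel bowl, 74 mm wide, 34 mm high; origin at the centre of its underside.
- blade_box: Bystander: small white and orange carton, 48 x 92 x 43 mm; origin at the centre of its underside.
- marker: Bystander: black and white marker pen, 135 mm long; origin at the centre of its underside.
- sanitiser: Bystander: white pump bottle with red pump, 61 x 73 x 181 mm; origin at the centre of its underside.

How it is judged:
By the outcome, as a careful person would: the job done as asked, in the order asked, and still so for the second after the job is handed in, while the arm keeps its last pose, push and grip.
It also fails if it takes over 64 s, if anything falls off the work surface, if the arm or the gripper's body presses on something with over 40 N, if the wrist force passes 120 N, or if a joint passes its speed limit or range.

## Robot

A 7-joint arm with a two-finger parallel gripper is mounted at the origin on a cart in front of the work surface, level with it; the furniture and walls round the work are solid. World frame = base frame: x ahead of the robot, y to its left, z up, the work surface at z = 0. Lengths are in m, angles in rad, forces in N, time in s.
With the tool pointing down it reaches from about 0.425 to 0.875 m from the base axis. Payload 8.4 kg.
Tool frame: the origin (TCP) lies at the very end of the fingers, on their centre line; the grasp point (between the pads) lies arm.grip_depth behind it (arm.grip_depth is the distance from the TCP to the grasp point, in m); z points along the fingers, y is the line along which they close (so a half turn about z gives the same grasp; the last joint's range is limited). The gripper opens to 85 mm and grips with 20 to 120 N. Pads are 22 mm wide; open, the fingers measure 114 mm over their backs; the gripper's body (76 mm by 85 mm) begins 54 mm behind the grasp point. The pads swing forward as they close: fully open they stand 13 mm farther back than shut.
Start: joints at [-1.225, 0.333, 0.04, 1.465, -0.013, 1.343, -0.059], TCP at [0.28, 0.587, 0.231] pointing down, gripper open.
Joint ranges: [-2.58, 2.58], [-0.38, 2.09], [-1.3, 1.39], [0.25, 2.4], [-1.5, 4.64], [0.08, 2.09], [-2.65, 2.65]. Speed limits (rad/s): [2.22, 2.22, 2.79, 2.79, 3.14, 3.14, 3.14].

## Interface

Orientations are given as a unit quaternion [w, x, y, z].
In Python, from cell import arm gives the robot as it stands.
- The arm moves only by the tool jog_arm, called as name([rows], argument=value, ...), one row to a line, values as JSON. Schema: {"type":"object","properties":{"ticks":{"type":"array","items":{"type":"object","properties":{"jaw":{"type":"number"},"x":{"type":"number"},"y":{"type":"number"},"z":{"type":"number"},"yaw":{"type":"number"}},"additionalProperties":false,"required":["jaw"]},"minItems":1,"maxItems":12},"force":{"type":"number"},"only":{"type":"string"},"quiet":{"type":"boolean"},"lines":{"type":"string"}},"required":["ticks"],"additionalProperties":false}. ticks is a list of rows, 1 to 12 of them, each an object with the fields jaw (the finger opening in m), x, y, z (the shift in m), yaw (a turn about the tool's z in rad); a field left out counts as zero (the opening has to be given); each row is the pose to reach, as a shift and turn from the pose commanded when the call began, along the tool's axes at that moment; what a row does not reach only later rows make up. A row lasts 1/8 s, in which the tool goes at most 0.0625 m and 0.188 rad, less where a joint would pass 70% of its speed; a pose out of reach is approached as far as the arm can. The fingers move at their own pace and stop on an object; force is the grip in N (left out, the last holds). Time passes only in rows, so rows that do not move let the fingers close. The tool returns the time, the measured TCP pose, the force, the opening and the grip force at its end. only (a regular expression) keeps the lines of the reply that match it, lines (a string "A,B") keeps lines A to B, and quiet returns only ok. Input that does not fit is refused with a message, and nothing moves.
- arm.get_state(): the state, without advancing time (a new reading comes with each control period).
- arm.read_camera(name): name is "scene" or "top"; returns a dict with "color" (384x512x3 uint8, blue, green, red), "vfov" (degrees; the focal length in pixels is half the picture's height over the tangent of half this angle, whatever the lens; pixels are square), "cx", "cy" (the principal point, pixels), "rvec" (rotation vector, rad) and "tvec" (3), from world to camera coordinates, as OpenCV has them. Camera axes: x right, y down, z forward; pixel columns grow to the right and rows downward; lengths in m; the calibration is good to about 2 mm. A picture is of the moment at which its call begins. There is no depth.
- arm.hand_in(): hands the job in; it is judged then, once.
The state is a dict: "clock": time; "joint_pos": joint angles; "qd": joint speeds; "joint_torque": joint torques, N m; "tcp_pos": TCP position; "eef_rot": TCP orientation; "ft_force": force on the tool from outside, world axes, zero at the start; "wrist_torque": the same for the moment, N m; "opening": finger opening in m; "grip_force": force on a finger pad.
Only numpy, scipy, OpenCV 4.12 (cv2) and the standard library are available. Lean on these libraries where they do the work, as an engineer would, in place of code of your own. Each camera call takes 0.05 s, during which the arm holds its last target. There are 200 camera calls.

## Working session

There is one attempt and no reset: what is moved stays moved. The work goes in short steps, Python scripts to look and compute and a tool call to move; the robot and the scene stay as the last step left them, time stands still between calls to the robot, and variables do not carry over. Pictures are saved under pics/ and viewed, at most 10 in all, crops included, and the job is handed in when it is done.

```bash
ls; mkdir -p pics; cat > h.py <<'E'
import numpy as np, cv2, json
from cell import arm
def snap(n,f):
    c=arm.read_camera(n); cv2.imwrite(f'pics/{f}.png',c['color'])
    np.savez(f'pics/{f}.npz',**{k:np.array(v) for k,v in c.items()})
def load(f):
    c=np.load(f'pics/{f}.npz'); fo=192/np.tan(np.radians(c['vfov'])/2)
    K=np.array([[fo,0,c['cx']],[0,fo,c['cy']],[0,0,1]]);R=cv2.Rodrigues(c['rvec'])[0]
    return c['color'],K,R,c['tvec'].reshape(3)
def px2w(f,uv,z):
    _,K,R,t=load(f); o=-R.T@t; d=R.T@np.linalg.solve(K,[*uv,1]); return o+d*(z-o[2])/d[2]
def w2px(f,p):
    _,K,R,t=load(f); q=K@(R@np.array(p)+t); return q[:2]/q[2]
def tool(p):
    "shift from current tcp to world p in tool axes"
    from scipy.spatial.transform import Rotation as Ro
    s=arm.get_state(); q=s['eef_rot']; return Ro.from_quat([*q[1:],q[0]]).as_matrix().T@(np.array(p)-s['tcp_pos'])
def crop(f,x0,y0,x1,y1,k,o):
    cv2.imwrite(f'pics/{o}.png',cv2.resize(load(f)[0][y0:y1,x0:x1],None,fx=k,fy=k,interpolation=cv2.INTER_CUBIC))
E
python3 - <<'E'
from h import *
snap('top','t0');snap('scene','s0')
a=cv2.imread('pics/t0.png');b=cv2.imread('pics/s0.png')
cv2.imwrite('pics/t0b.png',cv2.resize(a,(800,600),interpolation=cv2.INTER_CUBIC))
s=arm.get_state();print({k:np.round(v,3) for k,v in s.items()},arm.grip_depth)
for f in('t0','s0'):
    _,K,R,t=load(f);print(K,-R.T@t,R)
E
```

```text
cell.py
pics
{'clock': np.float64(0.1), 'joint_pos': array([-1.225,  0.334,  0.04 ,  1.466, -0.013,  1.343, -0.058]), 'qd': array([ 0.001, -0.001,  0.001, -0.001, -0.   , -0.001, -0.   ]), 'joint_torque': array([ 4.0000e-03, -6.6003e+01,  1.3700e+00, -4.0648e+01,  1.7000e-02,
        9.0000e-03, -0.0000e+00]), 'tcp_pos': array([0.279, 0.586, 0.231]), 'eef_rot': array([-0.   ,  0.221,  0.975, -0.001]), 'ft_force': array([-0.293, -0.054,  0.164]), 'wrist_torque': array([-0.036, -0.016, -0.008]), 'grip_force': np.float64(0.0), 'opening': np.float64(0.085)} 0.0187
[[401.35893196   0.         261.88702157]
 [  0.         401.35893196 186.61045277]
 [  0.           0.           1.        ]] [0.43855169 0.02891914 1.47611162] [[ 0.02664493 -0.99963254 -0.00498247]
 [-0.99396355 -0.02596252 -0.1065946 ]
 [ 0.10642608  0.0077926  -0.99429008]]
[[430.48775976   0.         250.36205499]
 [  0.         430.48775976 189.46697607]
 [  0.           0.           1.        ]] [ 0.00382877 -0.95058691  0.61315431] [[ 0.86737423 -0.49726971 -0.01961564]
 [-0.23028701 -0.36611738 -0.90162406]
 [ 0.44116871  0.78656271 -0.43207554]]
```

View pics/t0b.png

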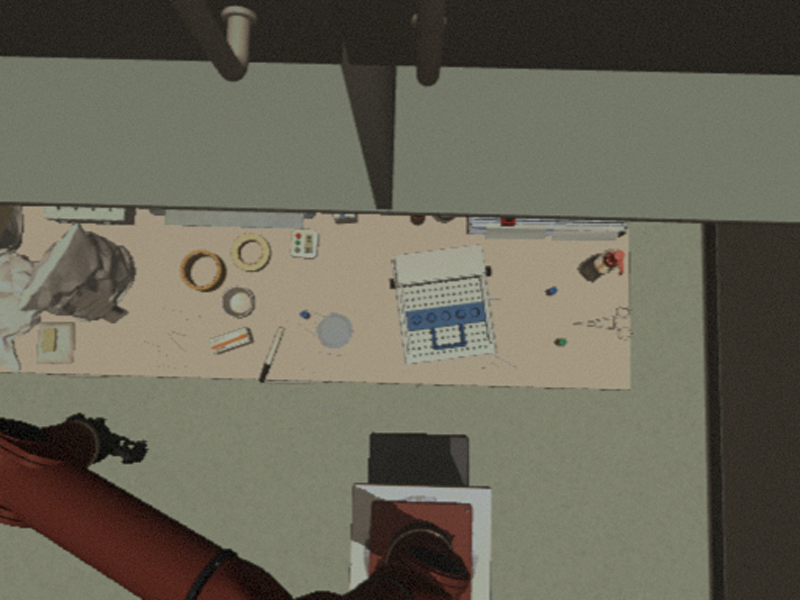

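View pics/s0.png

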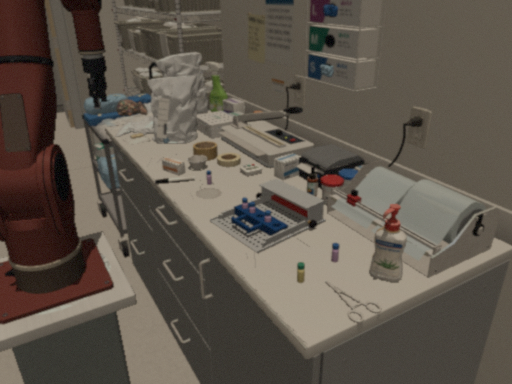

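Top: the tray is at about (445,305) of the enlarged picture. One blue-capped spare is on the left at (305,314) and one on the right at (551,291). The green-capped used vial is at (560,342). The scene view agrees. Next I enlarge both views.

```bash
python3 - <<'E'
from h import *
crop('t0',245,150,325,240,6.6,'c1'); crop('s0',200,165,350,285,5,'c2')
E
```

```text
(no output)
```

View pics/c1.png

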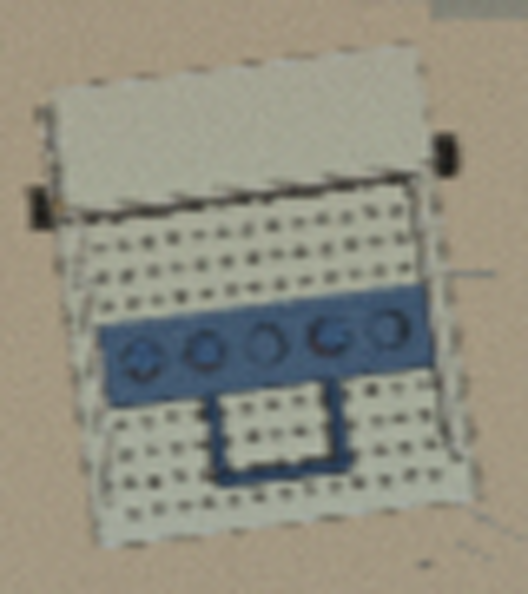

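View pics/c2.png

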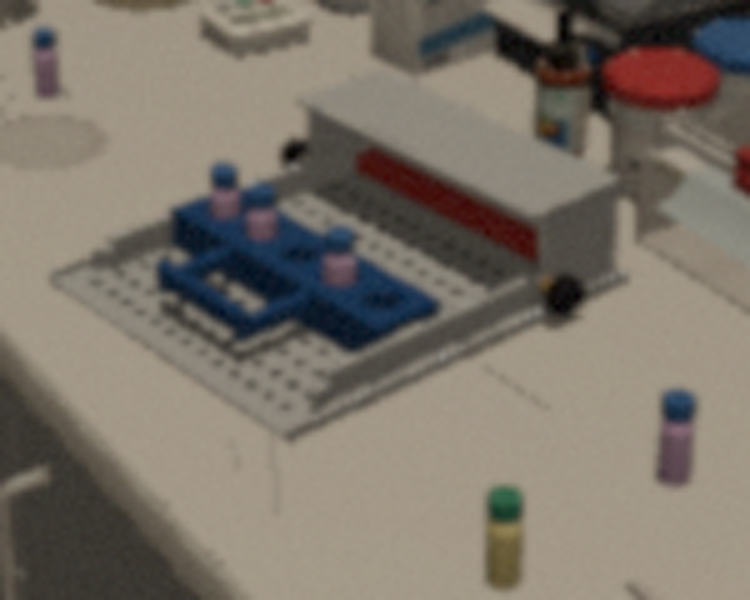

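In the crops, pockets run 5 to 1 from left to right. Pockets 5, 4 and 2 hold vials, and pockets 3 (crop x≈267) and 1 (≈390) are empty. Now I fit the poses.

```bash
cat > meas.py <<'E'
from h import *
from scipy.optimize import least_squares
def tri(obs):
    r=least_squares(lambda p:np.concatenate([w2px(f,p)-uv for f,uv in obs]),[.5,0,.04]);return r.x,np.abs(r.fun).max()
c=lambda x,y:((x+.5)/6.6-.5+245,(y+.5)/6.6-.5+150)
d=lambda x,y:((x+.5)/5-.5+200,(y+.5)/5-.5+165)
# rack+carrier fit: params carrier x,y,yaw, rack offset xr (along carrier x)
pts=[('t',c(101,326),'r',(23,90,26)),('t',c(422,286),'r',(23,-90,26)),('t',c(435,365),'r',(-23,-90,26)),('t',c(110,405),'r',(-23,90,26)),
('t',c(267,345),'r',(0,0,26)),('t',c(390,330),'r',(0,-68,26)),('t',c(288,472),'r',(-70,0,32)),
('t',c(102,545),'c',(-125,107.5,2)),('t',c(475,497),'c',(-125,-107.5,2)),('t',c(60,212),'c',(54,100,65)),('t',c(415,177),'c',(54,-100,65)),
('s',d(437,302),'r',(23,-90,26)),('s',d(362,325),'r',(-23,-90,26)),('s',d(176,210),'r',(-23,90,26)),('s',d(302,252),'r',(0,0,26)),('s',d(381,300),'r',(0,-68,26)),
('s',d(290,436),'c',(-125,-107.5,2)),('s',d(53,280),'c',(-125,107.5,2))]
def world(p,k,q):
    x,y,a,xr,yr=p; q=np.array(q)/1e3
    if k=='r': q=q+[xr,yr,.003]
    C,S=np.cos(a),np.sin(a); return np.array([x+C*q[0]-S*q[1],y+S*q[0]+C*q[1],q[2]])
fn={'t':'t0','s':'s0'}
def res(p): return np.concatenate([w2px(fn[n],world(p,k,q))-uv for n,uv,k,q in pts])
r=least_squares(lambda p:np.append(res(p),p[4]/.002),[.6,0,0,-.03,0],loss='soft_l1')
print('carrier,yaw,rack',np.round(r.x,4)); print(np.round(res(r.x).reshape(-1,2),1).tolist())
np.save('fit.npy',r.x)
for n in (1,3): print('pocket',n,world(r.x,'r',(0,-68+34*(n-1),6)))
print('handle',world(r.x,'r',(-70,0,24)))
caps={}
for f in('t0','s0'):
    hsv=cv2.cvtColor(load(f)[0],cv2.COLOR_BGR2HSV)
    for nm,lo,hi in(('blue',(100,90,40),(130,255,255)),('green',(60,80,30),(95,255,255))):
        n,_,st,ce=cv2.connectedComponentsWithStats(cv2.inRange(hsv,lo,hi))
        print(f,nm,[(np.round(ce[i],1).tolist(),int(st[i,4])) for i in range(1,n) if st[i,4]>5])
E
python3 meas.py
```

```text
carrier,yaw,rack [ 0.5682 -0.0392  0.1529 -0.0288 -0.0007]
[[-0.5, -0.2], [0.2, -0.4], [0.0, 0.3], [-0.2, 0.5], [-0.1, 0.1], [-0.1, 0.0], [-0.6, 0.2], [-1.4, 0.2], [0.4, -0.0], [0.5, 0.0], [2.7, -1.8], [0.7, -0.2], [2.8, 1.0], [-1.1, -0.4], [-0.4, 0.1], [-0.0, -0.2], [-0.2, 0.4], [-0.4, -0.6]]
pocket 1 [ 0.55018295 -0.11157378  0.009     ]
pocket 3 [ 0.53982676 -0.04436701  0.009     ]
handle [ 0.47064333 -0.05502779  0.027     ]
t0 blue [([353.5, 185.6], 11), ([285.5, 203.6], 569), ([194.3, 200.9], 9)]
t0 green [([359.5, 218.5], 12)]
s0 blue [([273.0, 1.1], 21), ([282.2, 0.7], 6), ([288.9, 1.0], 13), ([330.1, 9.8], 130), ([316.1, 65.8], 218), ([141.2, 98.3], 100), ([98.9, 117.3], 218), ([347.2, 172.7], 148), ([289.9, 171.4], 7), ([244.3, 199.8], 12), ([251.2, 203.8], 22), ([257.2, 220.3], 696), ([335.0, 245.8], 23), ([396.8, 245.4], 15)]
s0 green [([318.0, 37.6], 277), ([300.5, 265.4], 30)]
```

```bash
cat >> meas.py <<'E'
print('---')
print('R',tri([('t0',(353.5,185.6)),('s0',(335.,245.8))]),'base',px2w('s0',d(674,477),0))
print('L',tri([('t0',(194.3,200.9)),('s0',d(43,38))]),'base',px2w('s0',d(46,93),0))
print('Y',tri([('t0',(359.5,218.5)),('s0',(300.5,265.4))]))
for n,uv in(('R',(353.5,185.6)),('L',(194.3,200.9)),('Y',(359.5,218.5))): print(n,px2w('t0',uv,.044))
E
python3 meas.py|sed '1,/---/d'
python3 - <<'E'
from h import *
a=load('t0')[0]; k=8
v=[cv2.resize(a[y-15:y+15,x-22:x+22],None,fx=k,fy=k,interpolation=cv2.INTER_CUBIC) for x,y in((354,187),(195,202))]
s=load('s0')[0]
v2=[cv2.resize(s[y-18:y+18,x-22:x+22],None,fx=k,fy=k,interpolation=cv2.INTER_CUBIC) for x,y in((335,252),(209,178))]
cv2.imwrite('pics/c3.png',np.vstack([np.hstack(v),np.hstack(v2)]))
E
```

```text
R (array([ 0.60439308, -0.28876578,  0.04114221]), np.float64(0.0006057584791108184)) base [ 0.60556487 -0.28924152  0.        ]
L (array([0.53382427, 0.2810184 , 0.0421737 ]), np.float64(0.12038538662065434)) base [5.34245268e-01 2.84234407e-01 1.11022302e-16]
Y (array([ 0.48721539, -0.31046963,  0.04118151]), np.float64(0.046044675929493906))
R [ 0.60406057 -0.28813158  0.044     ]
L [0.53412362 0.28052061 0.044     ]
Y [ 0.48695384 -0.30970089  0.044     ]
```

View pics/c3.png

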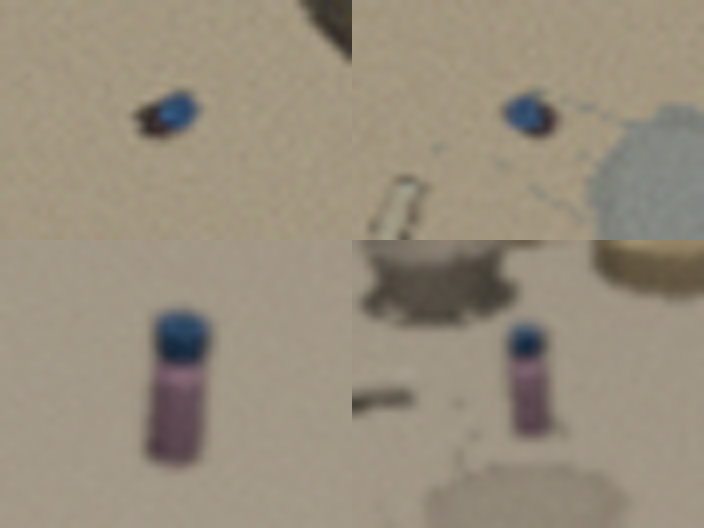

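```bash
python3 - <<'E'
from h import *
print(tool([.534,.281,.11]))
s=arm.get_state();q=s['eef_rot'];print('y yaw',np.arctan2(q[2]**2-q[1]**2,2*q[1]*q[2])-.153)
E
```

jog_arm([
  {"jaw": 0.05,"x": -0.361,"y": -0.166,"yaw": 0.973},
  {"jaw": 0.05,"x": -0.361,"y": -0.166,"yaw": 0.973},
  {"jaw": 0.05,"x": -0.361,"y": -0.166,"yaw": 0.973},
  {"jaw": 0.05,"x": -0.361,"y": -0.166,"yaw": 0.973},
  {"jaw": 0.05,"x": -0.361,"y": -0.166,"yaw": 0.973},
  {"jaw": 0.05,"x": -0.361,"y": -0.166,"z": 0.06,"yaw": 0.973},
  {"jaw": 0.05,"x": -0.361,"y": -0.166,"z": 0.121,"yaw": 0.973},
  {"jaw": 0.05,"x": -0.361,"y": -0.166,"z": 0.121,"yaw": 0.973},
  {"jaw": 0.05,"x": -0.361,"y": -0.166,"z": 0.121,"yaw": 0.973},
  {"jaw": 0.05,"x": -0.361,"y": -0.166,"z": 0.121,"yaw": 0.973},
], force=25)

```text
clock: 1.35
tcp_pos: [0.5343, 0.2826, 0.1116]
eef_rot: [0.0, 0.651, 0.759, 0.001]
ft_force: [1.1, 0.2, 0.2]
opening: 0.0502
grip_force: 0.0
```

```bash
python3 - <<'E'
from h import *
s=arm.get_state();q=s['eef_rot'];print('y yaw',np.arctan2(q[2]**2-q[1]**2,2*q[1]*q[2])-.153, s['ft_force'])
print(tool([.534,.281,.023]))
E
```

```text
y yaw 0.0007673195577976577 [1.11656161 0.16597554 0.16870444]
[-0.00163494 -0.000658    0.08859286]
```

jog_arm([
  {"jaw": 0.05,"z": 0.06},
  {"jaw": 0.05,"z": 0.0885},
  {"jaw": 0.05,"z": 0.0885},
  {"jaw": 0.0,"z": 0.0885},
  {"jaw": 0.0,"z": 0.0885},
  {"jaw": 0.0,"z": 0.0885},
  {"jaw": 0.0,"z": 0.0885},
  {"jaw": 0.0,"z": 0.0885},
  {"jaw": 0.0,"z": 0.0885},
], force=30)

```text
clock: 2.48
tcp_pos: [0.5354, 0.2826, 0.0241]
eef_rot: [0.0, 0.651, 0.759, 0.002]
ft_force: [-1.1, -0.4, 7.7]
opening: 0.0156
grip_force: 29.3
```

jog_arm([
  {"jaw": 0.0,"z": -0.06},
  {"jaw": 0.0,"z": -0.08},
  {"jaw": 0,"z": -0.08},
  {"jaw": 0,"z": -0.08},
])

```text
clock: 2.98
tcp_pos: [0.5336, 0.2814, 0.1012]
eef_rot: [-0.0, 0.651, 0.759, -0.0]
ft_force: [0.2, -0.5, -0.3]
opening: 0.0157
grip_force: 29.7
```

```bash
python3 - <<'E'
from h import *
p=np.load('fit.npy')
s=arm.get_state();print(s['ft_force'])
print(tool([.5398,-.0444,.11]))
E
```

```text
[ 0.22863655 -0.51596839 -0.28996175]
[-0.32294178 -0.04359009 -0.00867335]
```

jog_arm([
  {"jaw": 0,"x": -0.06,"y": -0.008,"z": -0.005},
  {"jaw": 0,"x": -0.12,"y": -0.016,"z": -0.005},
  {"jaw": 0,"x": -0.18,"y": -0.024,"z": -0.005},
  {"jaw": 0,"x": -0.24,"y": -0.032,"z": -0.005},
  {"jaw": 0,"x": -0.29,"y": -0.039,"z": -0.005},
  {"jaw": 0,"x": -0.323,"y": -0.0436},
  {"jaw": 0,"x": -0.323,"y": -0.0436,"z": 0.01},
  {"jaw": 0,"x": -0.323,"y": -0.0436,"z": 0.01},
  {"jaw": 0,"x": -0.323,"y": -0.0436,"z": 0.01},
])

```text
clock: 4.1
tcp_pos: [0.5401, -0.043, 0.0915]
eef_rot: [-0.0, 0.65, 0.76, -0.0]
ft_force: [0.8, -0.7, 0.0]
opening: 0.0151
grip_force: 29.7
```

```bash
python3 - <<'E'
from h import *
snap('top','t1');snap('scene','s1')
print(arm.get_state()['tcp_pos'])
a=cv2.resize(load('t1')[0][165:225,245:325],None,fx=5,fy=5,interpolation=cv2.INTER_CUBIC)
b=cv2.resize(load('s1')[0][185:245,220:300],None,fx=5,fy=5,interpolation=cv2.INTER_CUBIC)
cv2.imwrite('pics/c4.png',np.hstack([a,b]))
E
```

```text
[ 0.54038768 -0.04324289  0.0918798 ]
```

View pics/c4.png

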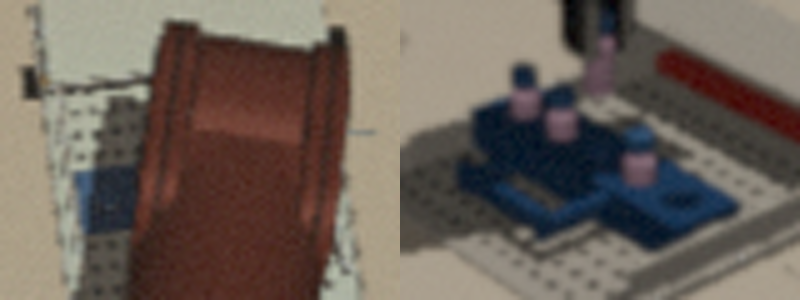

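```bash
python3 - <<'E'
from h import *
t=np.array(arm.get_state()['tcp_pos'])
f=lambda p:np.round((w2px('s1',p)-[220,185]+.5)*5-.5+[400,0],1)
b=t-[0,0,.0241]
print('base',f(b),'band36',f(b+[0,0,.036]),'top',f(b+[0,0,.047]))
cv2.imwrite('pics/c5.png',cv2.resize(load('s1')[0][180:210,245:285],None,fx=16,fy=16,interpolation=cv2.INTER_CUBIC))
f=lambda p:np.round((w2px('s1',p)-[245,180]+.5)*16-.5,0)
print('base',f(b),f(b+[0,0,.036]),f(b+[0,0,.047]), '1mm y,x',f(b+[0,.001,0])-f(b),f(b+[.001,0,0])-f(b))
E
```

```text
base [599.   89.6] band36 [598.3  30.8] top [598.1  12.5]
base [238. 368.] [236. 180.] [235. 121.] 1mm y,x [-3. -2.] [ 5. -2.]
```

View pics/c5.png

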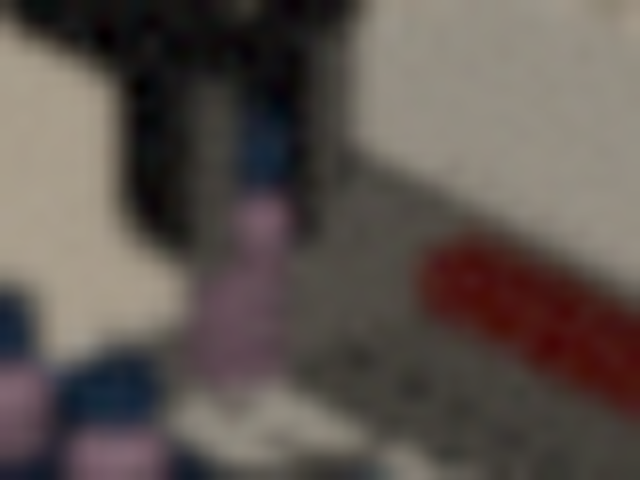

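```bash
python3 - <<'E'
from h import *
print(tool([.5398,-.0444,.033]))
E
```

```text
[-0.00106128 -0.00075896  0.05887965]
```

jog_arm([
  {"jaw": 0,"x": -0.001,"y": -0.001,"z": 0.03},
  {"jaw": 0,"x": -0.001,"y": -0.001,"z": 0.035},
  {"jaw": 0,"x": -0.001,"y": -0.001,"z": 0.035},
  {"jaw": 0,"x": -0.001,"y": -0.001,"z": 0.041},
  {"jaw": 0,"x": -0.001,"y": -0.001,"z": 0.041},
])

```text
clock: 4.82
tcp_pos: [0.5396, -0.0453, 0.051]
eef_rot: [0.0, 0.651, 0.759, 0.0]
ft_force: [-0.8, -0.4, -0.6]
opening: 0.0153
grip_force: 29.6
```

jog_arm([
  {"jaw": 0,"x": 0.0005,"z": 0.005},
  {"jaw": 0,"x": 0.0005,"z": 0.01},
  {"jaw": 0,"x": 0.0005,"z": 0.014},
  {"jaw": 0,"x": 0.0005,"z": 0.0165},
  {"jaw": 0,"x": 0.0005,"z": 0.0165},
])

```text
clock: 5.45
tcp_pos: [0.5392, -0.045, 0.0341]
eef_rot: [-0.0, 0.651, 0.759, -0.0]
ft_force: [-0.0, 0.0, 0.1]
opening: 0.015
grip_force: 29.6
```

jog_arm([
  {"jaw": 0.04},
  {"jaw": 0.04},
  {"jaw": 0.04},
  {"jaw": 0.04,"z": -0.02},
  {"jaw": 0.04,"z": -0.075},
  {"jaw": 0.04,"z": -0.115},
  {"jaw": 0.04,"z": -0.115},
])

```text
clock: 6.32
tcp_pos: [0.5414, -0.0451, 0.1526]
eef_rot: [0.002, 0.651, 0.759, 0.002]
ft_force: [-0.6, -0.6, -0.8]
opening: 0.0397
grip_force: 0.0
```

```bash
python3 - <<'E'
from h import *
print(tool([.6044,-.2888,.11]),tool([.6044,-.2888,.023]))
E
```

```text
[-0.2504789   0.02490763  0.04275195] [-0.25049115  0.02438287  0.12975037]
```

jog_arm([
  {"jaw": 0.05,"x": -0.06,"y": 0.006},
  {"jaw": 0.05,"x": -0.12,"y": 0.012},
  {"jaw": 0.05,"x": -0.18,"y": 0.018},
  {"jaw": 0.05,"x": -0.23,"y": 0.023},
  {"jaw": 0.05,"x": -0.25,"y": 0.025,"z": 0.03},
  {"jaw": 0.05,"x": -0.25,"y": 0.025,"z": 0.043},
  {"jaw": 0.05,"x": -0.25,"y": 0.025,"z": 0.043},
  {"jaw": 0.05,"x": -0.25,"y": 0.025,"z": 0.043},
])

```text
clock: 7.32
tcp_pos: [0.6028, -0.2869, 0.107]
eef_rot: [0.0, 0.65, 0.76, 0.0]
ft_force: [-0.0, 0.9, 0.2]
opening: 0.0498
grip_force: 0.0
```

```bash
python3 - <<'E'
from h import *
snap('scene','s2')
print(tool([.6044,-.2888,.023]))
E
```

```text
[-0.00186017  0.00113971  0.08436356]
```

jog_arm([
  {"jaw": 0.05,"x": -0.0015,"y": 0.001,"z": 0.05},
  {"jaw": 0.05,"x": -0.0015,"y": 0.001,"z": 0.084},
  {"jaw": 0.05,"x": -0.0015,"y": 0.001,"z": 0.084},
  {"jaw": 0.05,"x": -0.0015,"y": 0.001,"z": 0.084},
  {"jaw": 0,"x": -0.0015,"y": 0.001,"z": 0.084},
  {"jaw": 0.0,"x": -0.0015,"y": 0.001,"z": 0.084},
  {"jaw": 0.0,"x": -0.0015,"y": 0.001,"z": 0.084},
  {"jaw": 0.0,"x": -0.0015,"y": 0.001,"z": 0.084},
  {"jaw": 0.0,"x": -0.0015,"y": 0.001,"z": 0.084},
  {"jaw": 0,"x": -0.0015,"y": 0.001,"z": 0.084},
], force=30)

```text
clock: 8.62
tcp_pos: [0.6042, -0.29, 0.0238]
eef_rot: [0.001, 0.651, 0.759, 0.0]
ft_force: [-0.0, 0.7, 7.3]
opening: 0.0155
grip_force: 29.3
```

```bash
python3 - <<'E'
from h import *
print(arm.get_state()['tcp_pos'],arm.get_state()['ft_force'])
cv2.imwrite('pics/c6.png',cv2.resize(load('s2')[0][180:300,215:365],None,fx=5,fy=5,interpolation=cv2.INTER_CUBIC))
E
```

```text
[ 0.60418898 -0.28995634  0.023777  ] [-0.02869588  0.6658343   7.30674561]
```

View pics/c6.png

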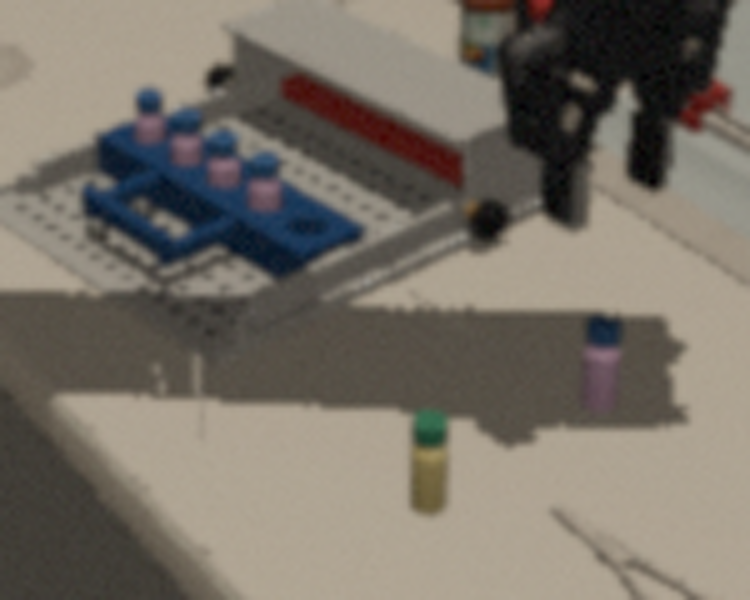

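Pocket 3's vial stands level with its neighbours. The empty pocket 1 is at crop (306,227). The second vial is gripped.

jog_arm([
  {"jaw": 0,"z": -0.05},
  {"jaw": 0,"z": -0.085},
  {"jaw": 0,"z": -0.085},
  {"jaw": 0,"z": -0.085},
])

```text
clock: 9.12
tcp_pos: [0.6031, -0.2893, 0.1069]
eef_rot: [-0.0, 0.651, 0.759, 0.0]
ft_force: [-0.1, 0.1, -0.7]
opening: 0.0152
grip_force: 29.5
```

```bash
python3 - <<'E'
from h import *
p=np.array([.5502,-.1116,.029]); print((w2px('s2',p)-[215,180]+.5)*5-.5)
print(tool([.5502,-.1116,.1]))
E
```

```text
[306.020788   224.19716149]
[ 0.18364709 -0.02522228  0.00702622]
```

jog_arm([
  {"jaw": 0,"x": 0.06,"y": -0.008},
  {"jaw": 0,"x": 0.12,"y": -0.016},
  {"jaw": 0,"x": 0.165,"y": -0.022},
  {"jaw": 0,"x": 0.1836,"y": -0.025},
  {"jaw": 0,"x": 0.1836,"y": -0.025,"z": 0.02},
  {"jaw": 0,"x": 0.1836,"y": -0.025,"z": 0.03},
  {"jaw": 0,"x": 0.1836,"y": -0.025,"z": 0.03},
  {"jaw": 0,"x": 0.1836,"y": -0.025,"z": 0.03},
])

```text
clock: 10.12
tcp_pos: [0.5508, -0.1125, 0.0775]
eef_rot: [0.0, 0.651, 0.759, -0.0]
ft_force: [-0.4, -0.7, -0.7]
opening: 0.0156
grip_force: 29.5
```

```bash
python3 - <<'E'
from h import *
snap('scene','s3')
print(tool([.5502,-.1116,.05]),arm.get_state()['tcp_pos'])
b=np.array(arm.get_state()['tcp_pos'])-[0,0,.0238]
x,y=np.round(w2px('s3',b)).astype(int)-[20,20]
crop('s3',x,y,x+40,y+30,16,'c7')
print((w2px('s3',b)-[x,y]+.5)*16-.5)
E
```

```text
[ 0.00091952 -0.00061345  0.02769035] [ 0.55093446 -0.11240816  0.07769088]
[331.63067501 333.39357305]
```

View pics/c7.png

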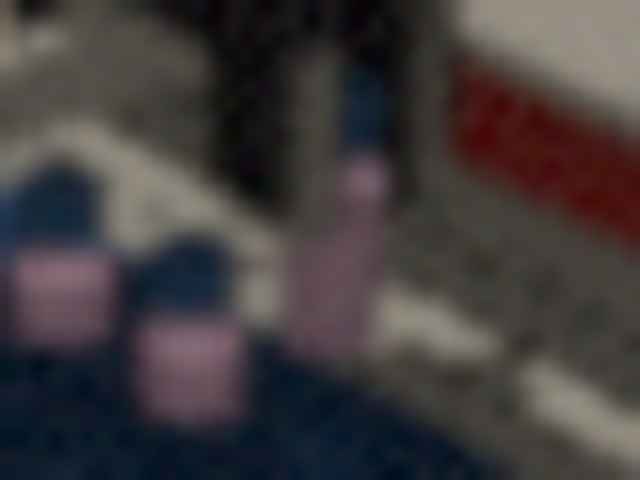

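The vial hangs upright and centred at about 330, against a predicted 332. Now I lower it.

jog_arm([
  {"jaw": 0,"x": 0.0007,"y": -0.0005,"z": 0.02},
  {"jaw": 0,"x": 0.0007,"y": -0.0005,"z": 0.026},
  {"jaw": 0,"x": 0.0007,"y": -0.0005,"z": 0.026},
  {"jaw": 0,"x": 0.0007,"y": -0.0005,"z": 0.031},
  {"jaw": 0,"x": 0.0007,"y": -0.0005,"z": 0.031},
])

```text
clock: 10.8
tcp_pos: [0.5501, -0.1113, 0.0464]
eef_rot: [-0.0, 0.651, 0.759, -0.0]
ft_force: [-0.2, 0.4, -0.4]
opening: 0.0152
grip_force: 29.5
```

jog_arm([
  {"jaw": 0,"z": 0.005},
  {"jaw": 0,"z": 0.01},
  {"jaw": 0,"z": 0.0125},
  {"jaw": 0,"z": 0.0125},
  {"jaw": 0.04,"z": 0.0125},
  {"jaw": 0.04,"z": 0.0125},
  {"jaw": 0.04,"z": 0.0125},
  {"jaw": 0.04,"z": -0.02},
  {"jaw": 0.04,"z": -0.08},
  {"jaw": 0.04,"z": -0.1},
  {"jaw": 0.04,"z": -0.1},
])

```text
clock: 12.18
tcp_pos: [0.5511, -0.1114, 0.148]
eef_rot: [0.001, 0.651, 0.759, 0.001]
ft_force: [0.6, 0.3, -0.7]
opening: 0.0397
grip_force: 0.0
```

```bash
python3 - <<'E'
from h import *
snap('scene','s4')
h=[.4706,-.055,.1]
print(tool(h))
cv2.imwrite('pics/c8.png',cv2.resize(load('s4')[0][185:285,215:315],None,fx=5,fy=5,interpolation=cv2.INTER_CUBIC))
E
```

```text
[ 0.06766995 -0.07022578  0.04645149]
```

```bash
python3 - <<'E'
from h import *
p=np.load('fit.npy')
img=load('s4')[0];hsv=cv2.cvtColor(img,cv2.COLOR_BGR2HSV)
m=cv2.inRange(hsv,(140,25,60),(179,255,255))
n,_,st,ce=cv2.connectedComponentsWithStats(m)
print([(st[i].tolist(),np.round(ce[i],1).tolist()) for i in range(1,n) if st[i,4]>8 and 215<ce[i][0]<350])
a,xr,yr=p[2:]
for k in range(5,0,-1):
    q=np.array([xr,yr-.068+.034*(k-1)]);w=p[:2]+[np.cos(a)*q[0]-np.sin(a)*q[1],np.sin(a)*q[0]+np.cos(a)*q[1]]
    print(k,np.round(w2px('s4',[*w,.037]),1),w)
E
```

```text
[([310, 0, 9, 22, 87], [313.0, 11.1]), ([341, 2, 6, 3, 10], [343.5, 2.9]), ([321, 16, 5, 6, 10], [323.0, 18.5]), ([228, 99, 8, 4, 10], [231.3, 100.3]), ([225, 110, 7, 3, 9], [227.8, 110.8]), ([242, 203, 6, 5, 27], [244.6, 205.1]), ([250, 207, 5, 6, 30], [252.0, 209.5]), ([256, 212, 7, 6, 34], [259.4, 214.2]), ([264, 216, 8, 6, 38], [267.5, 218.4]), ([272, 220, 8, 7, 40], [275.6, 223.2])]
5 [244.6 204. ] [0.52947058 0.02283976]
4 [251.9 208.2] [ 0.53464867 -0.01076363]
3 [259.6 212.6] [ 0.53982676 -0.04436701]
2 [267.5 217.1] [ 0.54500486 -0.07797039]
1 [275.8 221.8] [ 0.55018295 -0.11157378]
```

All five vials line up at the seated height. Now the handle.

jog_arm([
  {"jaw": 0.044,"x": 0.03,"y": -0.03},
  {"jaw": 0.044,"x": 0.0676,"y": -0.07},
  {"jaw": 0.044,"x": 0.0676,"y": -0.07,"z": 0.046},
  {"jaw": 0.044,"x": 0.0676,"y": -0.07,"z": 0.06},
  {"jaw": 0.044,"x": 0.0676,"y": -0.07,"z": 0.06},
  {"jaw": 0.044,"x": 0.0676,"y": -0.07,"z": 0.06},
])

```text
clock: 12.98
tcp_pos: [0.4713, -0.0558, 0.0867]
eef_rot: [0.0, 0.651, 0.759, -0.0]
ft_force: [-0.4, -0.4, -0.4]
opening: 0.0438
grip_force: 0.0
```

```bash
python3 - <<'E'
from h import *
print(tool([.4706,-.055,.014]))
E
```

```text
[ 0.00101268 -0.00048648  0.0727015 ]
```

jog_arm([
  {"jaw": 0.044,"x": 0.001,"y": -0.0005,"z": 0.04},
  {"jaw": 0.044,"x": 0.001,"y": -0.0005,"z": 0.06},
  {"jaw": 0.044,"x": 0.001,"y": -0.0005,"z": 0.0725},
  {"jaw": 0.044,"x": 0.001,"y": -0.0005,"z": 0.0725},
])

```text
clock: 13.48
tcp_pos: [0.47, -0.0546, 0.0137]
eef_rot: [-0.0, 0.651, 0.759, -0.0]
ft_force: [-0.6, -0.2, 0.5]
opening: 0.0444
grip_force: 0.0
```

jog_arm([
  {"jaw": 0},
  {"jaw": 0},
  {"jaw": 0},
  {"jaw": 0},
  {"jaw": 0},
  {"jaw": 0},
], force=30)

```text
clock: 14.22
tcp_pos: [0.4705, -0.0542, 0.0143]
eef_rot: [0.0, 0.651, 0.759, 0.0]
ft_force: [-1.4, -0.3, 5.9]
opening: 0.0084
grip_force: 33.2
```

jog_arm([
  {"jaw": 0,"y": 0.005,"z": -0.0005},
  {"jaw": 0,"y": 0.015,"z": -0.0005},
  {"jaw": 0,"y": 0.03,"z": -0.0005},
  {"jaw": 0,"y": 0.045,"z": -0.0005},
  {"jaw": 0,"y": 0.06,"z": -0.0005},
  {"jaw": 0,"y": 0.07,"z": -0.0005},
  {"jaw": 0,"y": 0.078,"z": -0.0005},
  {"jaw": 0,"y": 0.078,"z": -0.0005},
  {"jaw": 0,"y": 0.078,"z": -0.0005},
  {"jaw": 0,"y": 0.078,"z": -0.0005},
])

```text
clock: 15.48
tcp_pos: [0.5473, -0.0424, 0.0144]
eef_rot: [0.0, 0.651, 0.759, 0.0]
ft_force: [0.6, -0.7, 3.9]
opening: 0.0081
grip_force: 32.9
```

Free slide so far. Contact is expected about 13 mm ahead.

jog_arm([
  {"jaw": 0,"y": 0.005},
  {"jaw": 0,"y": 0.01},
  {"jaw": 0,"y": 0.014},
  {"jaw": 0,"y": 0.017},
  {"jaw": 0,"y": 0.017},
  {"jaw": 0,"y": 0.017},
])

```text
clock: 16.23
tcp_pos: [0.5628, -0.0402, 0.0142]
eef_rot: [-0.001, 0.651, 0.759, -0.001]
ft_force: [-3.6, -0.4, 7.9]
opening: 0.0085
grip_force: 33.7
```

jog_arm([
  {"jaw": 0,"y": 0.002,"z": -0.0005},
  {"jaw": 0,"y": 0.004,"z": -0.0005},
  {"jaw": 0,"y": 0.006,"z": -0.0005},
  {"jaw": 0,"y": 0.006,"z": -0.0005},
  {"jaw": 0,"y": 0.006,"z": -0.0005},
  {"jaw": 0,"y": 0.006,"z": -0.0005},
])

```text
clock: 16.98
tcp_pos: [0.5669, -0.0395, 0.0143]
eef_rot: [-0.002, 0.651, 0.759, -0.002]
ft_force: [-9.7, -1.5, 12.1]
opening: 0.0083
grip_force: 34.4
```

jog_arm([
  {"jaw": 0},
  {"jaw": 0},
  {"jaw": 0},
  {"jaw": 0},
])

```text
clock: 17.48
tcp_pos: [0.5669, -0.0395, 0.0143]
eef_rot: [-0.002, 0.651, 0.759, -0.002]
ft_force: [-10.0, -1.6, 12.0]
opening: 0.0085
grip_force: 34.4
```

Wrist force is 10 N along the slide, but with 12 N of downward bias that adds friction. I ease the bias and look.

jog_arm([
  {"jaw": 0,"z": -0.001},
  {"jaw": 0,"z": -0.002},
  {"jaw": 0,"z": -0.002},
  {"jaw": 0,"z": -0.002},
])

```text
clock: 17.98
tcp_pos: [0.5658, -0.0396, 0.015]
eef_rot: [-0.003, 0.651, 0.759, -0.003]
ft_force: [-7.9, -2.7, 0.5]
opening: 0.0082
grip_force: 32.4
```

```bash
python3 - <<'E'
from h import *
snap('scene','s5');snap('top','t5')
a=cv2.resize(load('s5')[0][170:270,215:335],None,fx=5,fy=5,interpolation=cv2.INTER_CUBIC)
cv2.imwrite('pics/c9.png',a)
img=load('s5')[0];m=cv2.inRange(cv2.cvtColor(img,cv2.COLOR_BGR2HSV),(140,25,60),(179,255,255))
E
```

```text
(no output)
```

View pics/c9.png

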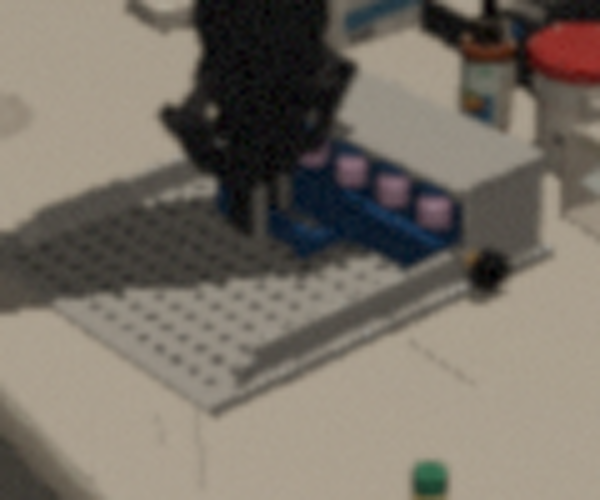

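The rack is under the lip with its vials upright, and the downward bias is gone. The push is now about 8 N, so I add a little.

jog_arm([
  {"jaw": 0,"y": 0.001,"z": 0.0003},
  {"jaw": 0,"y": 0.0018,"z": 0.0003},
  {"jaw": 0,"y": 0.0018,"z": 0.0003},
  {"jaw": 0,"y": 0.0018,"z": 0.0003},
  {"jaw": 0,"y": 0.0018,"z": 0.0003},
  {"jaw": 0,"y": 0.0018,"z": 0.0003},
])

```text
clock: 18.82
tcp_pos: [0.5673, -0.0394, 0.0148]
eef_rot: [-0.003, 0.651, 0.759, -0.003]
ft_force: [-10.2, -1.8, 3.7]
opening: 0.0084
grip_force: 32.9
```

jog_arm([
  {"jaw": 0,"y": 0.0003},
  {"jaw": 0,"y": 0.0003},
  {"jaw": 0,"y": 0.0003},
  {"jaw": 0,"y": 0.0003},
  {"jaw": 0,"y": 0.0003},
  {"jaw": 0,"y": 0.0003},
  {"jaw": 0,"y": 0.0003},
  {"jaw": 0,"y": 0.0003},
])

```text
clock: 19.82
tcp_pos: [0.5674, -0.0394, 0.0148]
eef_rot: [-0.003, 0.651, 0.759, -0.003]
ft_force: [-10.2, -1.4, 4.6]
opening: 0.0082
grip_force: 33.0
```

```bash
python3 -c "
from cell import arm
print(arm.get_state()['ft_force']);print(arm.hand_in())"
```

```text
[-10.22231032  -1.38396864   4.60990042]
the job is handed in; nothing more can be done
None
```

I put both spare vials into the two empty pockets and slid the rack under the lip against the red strip; I handed in with the hand gripping its handle and pressing steadily at about 10 N by the wrist sensor (19.8 s on the clock).

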